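# Sweep the loose clamping nuts into the parts bay

## Task

With the closed fingers, sweep the two loose hexagon nuts along the bench into the three-sided steel bay, through its open side, until each lies flat and wholly inside. Push them only: do not lift or tip a nut, and leave the round collar, the bush, the jar and everything else on the bench where it stands.

Things in the scene. Friction and masses are not known exactly. Their poses are not given: they have to be found in the camera images.
- nut1: black steel hexagon nut lying flat, 41 mm across flats, 47 mm across corners, 22 mm high, 24 mm bore, about 140 g; origin at the centre of its underside, z up; slides on the bench when pushed. The two nuts are alike
- nut2: black steel hexagon nut lying flat, 41 mm across flats, 47 mm across corners, 22 mm high, 24 mm bore, about 140 g; origin at the centre of its underside, z up; slides on the bench when pushed. The two nuts are alike
- bay: low three-sided dark steel fence screwed down to the bench, with a thin grey sheet for a floor (level with the bench, nothing to climb). Inside 160 mm wide (its x) and 120 mm deep (its y); walls 28 mm high, 4 mm thick; the side towards its +y is open over the full width, roughly towards the nuts. Origin at the centre of its floor, z up. It does not move, but stands elsewhere and turned in each run
- bay_mouth (a point): middle of the bay's open side, at bench height, 60 mm from the bay's origin; axes as the bay's: +y points out of the bay, x along the opening (walls at x = +-80 mm)
- bush: bystander among the nuts: upright plain brass tube, 36 mm outside, 45 mm high; origin at the centre of its underside
- collar: bystander beside the nuts: flat ROUND dark steel collar (not a nut), 50 mm outside, 26 mm bore, 16 mm high, lying flat; origin at the centre of its underside
- jar: bystander among the nuts: small white round jar with black cap, 40 mm wide, 48 mm high; origin at the centre of its underside
- screwdriver: bystander: screwdriver lying on the bench beyond the nuts, 200 mm long along its own x, 26 mm high; origin at mid-length
- hammer: bystander: hammer lying on the bench to the left of the nuts, 260 mm long along its own x, 90 mm head at its +x end, 26 mm high; origin at mid-length
- wheel: bystander: flat round grinding wheel, 52 mm wide, 16 mm high, on the robot's side of the bench; origin at the centre of its underside
- stone: bystander: grey polishing stone, 100 x 25 x 25 mm, lying beyond the nuts; origin at the centre of its underside
Not all that is in view belongs to the job. What is shaped like the nut2 but purple or yellow is not meant.

How it is judged:
By the outcome, as a careful person would: the job done as asked, in the order asked, and still so for the second after the job is handed in, with the robot touching nothing.
It also fails if it takes over 64 s, if anything falls off the work surface, if the arm or the gripper's body presses on something with over 40 N, if the wrist force passes 120 N, or if a joint passes its speed limit or range.

## Robot

A 6-joint arm with a two-finger parallel gripper is mounted at the origin on the work surface. World frame = base frame: x ahead of the robot, y to its left, z up, the work surface at z = 0. Lengths are in m, angles in rad, forces in N, time in s.
With the tool pointing down it reaches from about 0.25 to 0.725 m from the base axis. Payload 4 kg.
Tool frame: the origin (TCP) lies midway between the tips of the shut fingers; the grasp point (between the pads) lies 19 mm behind it; z points along the fingers, y is the line along which they close (so a half turn about z gives the same grasp; the last joint's range is limited). The gripper opens to 85 mm and grips with 20 to 120 N. Pads are 22 mm wide; open, the fingers measure 114 mm over their backs; the gripper's body (76 mm by 85 mm) begins 54 mm behind the grasp point. The pads swing forward as they close: fully open they stand 13 mm farther back than shut.
Start: joints at [1.331, 0.241, 0.005, 1.335, 0, 1.571], TCP at [0.119, 0.486, 0.231] pointing down, gripper open.
Joint ranges: [-2.72, 2.72], [-1.05, 1.87], [-1.09, 1.28], [-1.99, 2.15], [-1.42, 1.44], [-3.14, 3.14]. Speed limits (rad/s): [2.79, 2.79, 3.14, 3.14, 3.14, 3.14].

## Interface

Orientations are given as a unit quaternion [x, y, z, w].
In Python, from workcell import bot gives the robot as it stands. The module is installed in compiled form; this text tells all that it offers.
- The arm moves only by the tool jog_arm, never from a script. Its argument "deltas" is a list of rows, each an object with "fingers": the opening, from 0 (shut) to 1 (fully open); "delta_pos": the shift along the tool's x, y, z normalised to -1 to 1, where 1 is 300 mm, a list of three; "yaw": the turn about the tool's z normalised to -1 to 1, where 1 is pi/4 rad. A call has 1 to 12 rows; each row is the pose to reach, as a shift and turn from the pose commanded when the call began, along the tool's axes at that moment; what a row does not reach only later rows make up. A row lasts 1/10 s, in which the tool goes at most 50 mm and 8.59 degrees, less where a joint would pass 70% of its speed; a pose out of reach is approached as far as the arm can. A call with a number of a shift or a turn outside -1 to 1 is refused whole. A call with a gripper value outside its range is refused whole. The fingers move at their own pace and stop on an object; the grip force is fixed at half the most. Time passes only in rows, so rows that repeat a pose let the fingers close. It gives the time, the measured TCP pose, the force, the opening and the grip force at its end, in the units of the state.
- bot.get_obs(): the state, without advancing time (a new reading comes with each control period).
- bot.camera(name): name is "scene" or "top"; returns a dict with "image" (420x560x3 uint8, red, green, blue), "range_z" (420x560 float32, m along the optical axis (not along the pixel's ray), 0 where there is no reading), "fx", "fy", "cx", "cy" (pixels), "rvec" (rotation vector, rad) and "tvec" (3), from world to camera coordinates, as OpenCV has them. Camera axes: x right, y down, z forward; pixel columns grow to the right and rows downward; lengths in m; the calibration is good to about 2 mm. A picture is of the moment at which its call begins.
- bot.job_done(): hands the job in; it is judged then, once.
The state is a dict: "clock": time; "joint_pos": joint angles; "joint_vel": joint speeds; "tau": joint torques, N m; "eef_pos": TCP position; "tool_rot": TCP orientation; "ft_force": force on the tool from outside, world axes, zero at the start; "ft_torque": the same for the moment, N m; "grip_width": finger opening in m; "grasp_force": force on a finger pad.
Only numpy, scipy, OpenCV 4.12 (cv2) and the standard library are available. Lean on these libraries where they do the work, as an engineer would, in place of code of your own. Each camera call takes 0.05 s, during which the arm holds its last target. There are 200 camera calls.

## Working session

There is one attempt and no reset: what is moved stays moved. The work goes in short steps, Python scripts to look and compute and a tool call to move; the robot and the scene stay as the last step left them, time stands still between calls to the robot, and variables do not carry over. Pictures are saved under pics/ and viewed, at most 10 in all, crops included, and the job is handed in when it is done.

Besides the shell and the picture viewer there is one more tool, called after "Emit:" as a command line: name --argument value ..., lists and objects as JSON in quotes. jog_arm: Moves the arm, as the interface text tells. Scaled input: -1 to 1 covers 300 mm each way for a shift and pi/4 rad each way for a turn. Its arguments: {"type":"object","properties":{"deltas":{"type":"array","items":{"type":"object","properties":{"fingers":{"type":"number"},"delta_pos":{"type":"array","items":{"type":"number"}},"yaw":{"type":"number"}}}}},"required":["deltas"]}

```bash
mkdir -p pics; cat > h.py <<'E'
import numpy as np, cv2
from workcell import bot
def cam(n):
    c=bot.camera(n); c['R']=cv2.Rodrigues(np.array(c['rvec'],float))[0]; c['t']=np.array(c['tvec'],float).ravel(); return c
def ray(c,u,v,z):
    d=c['R'].T@np.array([(u-c['cx'])/c['fx'],(v-c['cy'])/c['fy'],1]); o=-c['R'].T@c['t']
    return o+d*(z-o[2])/d[2]
def cloud(c):
    Z=c['range_z']; v,u=np.indices(Z.shape)
    P=np.stack([(u-c['cx'])/c['fx']*Z,(v-c['cy'])/c['fy']*Z,Z],-1)
    return (P-c['t'])@c['R']
def save(c,n): cv2.imwrite('pics/'+n,c['image'][:,:,::-1])
E
python3 - <<'E'
from h import *
for n in('top','scene'):
    c=cam(n); save(c,n+'1.png'); print(n,-c['R'].T@c['t'],c['fx'],c['R'].round(2).tolist())
    np.savez(n+'1.npz',**{k:c[k] for k in c})
print(bot.get_obs())
E
```

```text
top [0.54575935 0.05698204 0.92444347] 387.16348443105517 [[0.0, -1.0, -0.03], [-1.0, 0.0, -0.07], [0.07, 0.03, -1.0]]
scene [1.03093625 0.11427035 0.74261178] 414.29877660259996 [[-0.12, 0.99, -0.0], [0.84, 0.1, -0.54], [-0.53, -0.06, -0.84]]
{'clock': 0.1, 'joint_pos': array([ 1.33100195e+00,  2.41357502e-01,  3.87096459e-03,  1.33519374e+00,
       -3.36964137e-05,  1.57080400e+00]), 'joint_vel': array([ 5.15361932e-04, -9.99367332e-04,  2.58441258e-03,  5.52694618e-05,
        1.03783116e-04, -1.38330715e-03]), 'tau': array([ 3.09190250e-05, -3.73138082e+01,  2.53009826e+01,  1.09036415e-02,
       -9.70493488e-05, -9.11811043e-06]), 'eef_pos': array([0.11862896, 0.48514941, 0.23049664]), 'tool_rot': array([ 1.19613871e-01,  9.92820041e-01, -9.37230362e-04, -9.59391894e-05]), 'ft_force': array([ 0.0496264 , -0.18550723, -0.16386576]), 'ft_torque': array([ 0.03700293, -0.00103159, -0.02674511]), 'grasp_force': 0.0, 'grip_width': 0.08547658344839754}
```

View pics/top1.png

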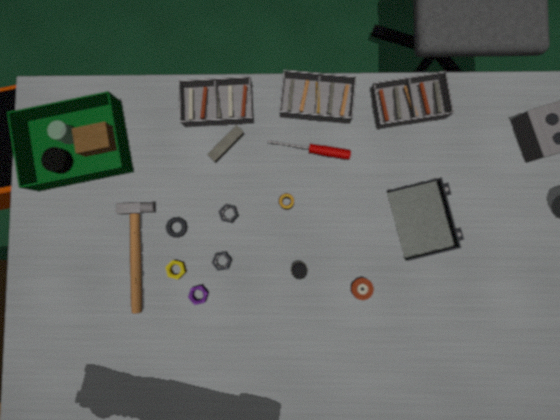

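View pics/scene1.png

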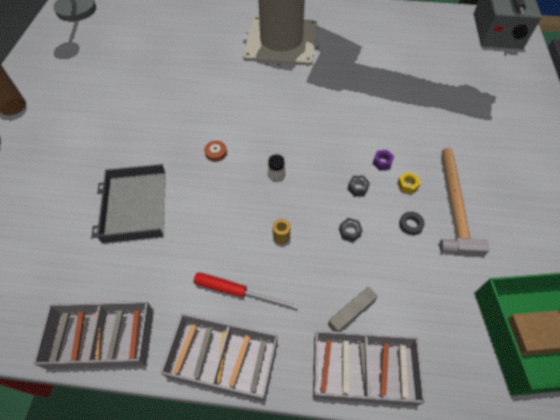

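The top view shows two dark hexagon nuts at about (229,213) and (222,261). The lookalikes are the round collar at (177,227), the yellow nut at (176,269) and the purple nut at (199,294). The dark hexagonal ones fit the description. The jar is at (299,270), the bush at (286,201), and the bay at (424,219) opens to the left. I'll confirm the nuts in a crop and measure.

```bash
python3 - <<'E'
from h import *
c=dict(np.load('top1.npz')); im=c['image']
cv2.imwrite('pics/crop1.png',cv2.resize(im[180:310,150:330,::-1],None,fx=4,fy=4,interpolation=cv2.INTER_CUBIC))
cv2.imwrite('pics/crop2.png',cv2.resize(im[165:275,375:475,::-1],None,fx=5,fy=5,interpolation=cv2.INTER_CUBIC))
P=cloud(c); z=P[...,2]
print('bench z',np.median(z[150:300,20:110]), np.median(z[300:340,300:500]))
m=((z>0.009)&(z<0.2)).astype(np.uint8); m[:130]=0;m[340:]=0
n,l,s,ce=cv2.connectedComponentsWithStats(m)
for i in range(1,n):
    if s[i,4]>60:
        q=P[l==i]; print(ce[i].round(0),s[i,4],'mean',q.mean(0).round(3),'mid',((q.min(0)+q.max(0))/2).round(3),'ext',np.ptp(q,0).round(3), 'zmax',np.percentile(q[:,2],90).round(3))
for nm,u,v,zz in [('nA',229,213,.022),('nB',222,261,.022),('collar',177,227,.016),('bush',286,201,.045),('jar',299,270,.048),('purple',199,294,.022),('yellow',176,269,.022)]:
    # contour of dark/coloured blob top
    print(nm,ray(c,u,v,zz).round(3))
E
```

```text
bench z 0.0004449291779537528 -0.0005074282892502289
[ 70. 155.] 3550 mean [0.738 0.578 0.043] mid [0.733 0.575 0.042] ext [0.15  0.263 0.065] zmax 0.067
[225. 144.] 465 mean [0.767 0.217 0.023] mid [0.764 0.217 0.019] ext [0.074 0.085 0.02 ] zmax 0.026
[539. 143.] 1095 mean [ 0.758 -0.494  0.054] mid [ 0.762 -0.5    0.042] ext [0.077 0.063 0.066] zmax 0.071
[321. 150.] 564 mean [ 0.752 -0.011  0.02 ] mid [0.756 0.02  0.019] ext [0.048 0.197 0.019] zmax 0.025
[ 56. 160.] 653 mean [0.729 0.617 0.032] mid [0.73  0.621 0.025] ext [0.059 0.059 0.031] zmax 0.037
[438. 217.] 607 mean [ 0.595 -0.278  0.023] mid [ 0.591 -0.246  0.021] ext [0.192 0.16  0.023] zmax 0.029
[286. 201.] 162 mean [0.63  0.072 0.041] mid [0.63  0.073 0.029] ext [0.035 0.034 0.039] zmax 0.046
[557. 206.] 111 mean [ 0.62  -0.551  0.019] mid [ 0.62  -0.555  0.02 ] ext [0.051 0.017 0.023] zmax 0.028
[135. 248.] 1566 mean [0.521 0.427 0.022] mid [0.5   0.43  0.019] ext [0.261 0.087 0.021] zmax 0.026
[228. 213.] 199 mean [0.603 0.209 0.021] mid [0.603 0.209 0.017] ext [0.042 0.045 0.016] zmax 0.023
[175. 227.] 262 mean [0.571 0.334 0.015] mid [0.571 0.335 0.015] ext [0.047 0.05  0.011] zmax 0.018
[221. 261.] 210 mean [0.491 0.224 0.021] mid [0.491 0.224 0.017] ext [0.042 0.046 0.016] zmax 0.023
[175. 269.] 223 mean [0.472 0.332 0.02 ] mid [0.471 0.333 0.017] ext [0.044 0.045 0.016] zmax 0.024
[298. 270.] 248 mean [0.474 0.043 0.042] mid [0.473 0.043 0.031] ext [0.036 0.04  0.039] zmax 0.049
[362. 289.] 401 mean [ 0.429 -0.103  0.016] mid [ 0.428 -0.103  0.015] ext [0.05  0.049 0.011] zmax 0.018
[197. 295.] 218 mean [0.413 0.278 0.021] mid [0.414 0.279 0.018] ext [0.044 0.046 0.017] zmax 0.024
nA [0.603 0.206 0.022]
nB [0.491 0.221 0.022]
collar [0.571 0.33  0.016]
bush [0.629 0.072 0.045]
jar [0.473 0.042 0.048]
purple [0.415 0.274 0.022]
yellow [0.472 0.329 0.022]
```

View pics/crop1.png

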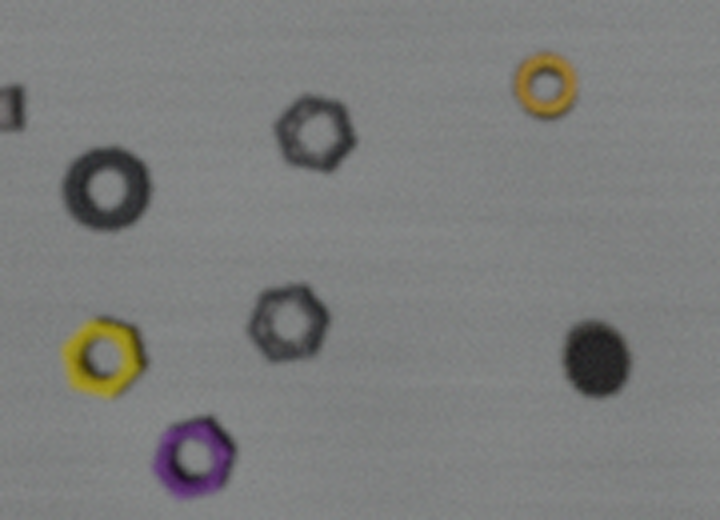

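View pics/crop2.png

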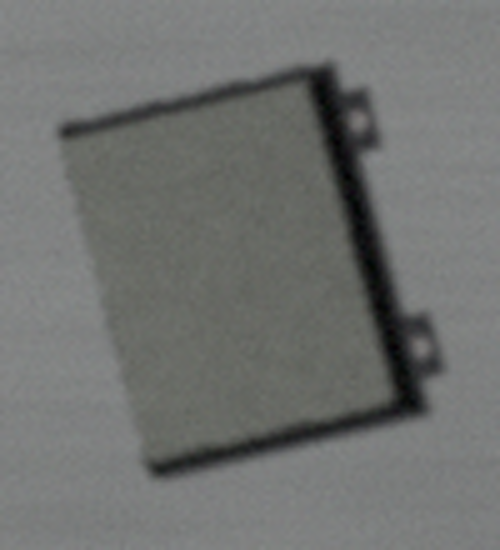

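Crop 1 confirms the two dark hexagons, centred at crop (316,133) and (290,323). The collar at (107,188) is round. Crop 2 shows the bay with its mouth corners at (62,132) and (155,468). Next I'll compute the bay frame and plan the pushes.

```bash
cat >> h.py <<'E'
def go(xy,z,ang=None):
    """tool-frame delta from the measured pose to (x,y,z), tool x at ang deg; in jog units"""
    from scipy.spatial.transform import Rotation as Ro
    o=bot.get_obs(); R=Ro.from_quat(o['tool_rot']).as_matrix(); d=R.T@(np.r_[xy,z]-o['eef_pos'])
    a=np.degrees(np.arctan2(R[1,0],R[0,0])); y=None if ang is None else -((ang-a+180)%360-180)/45
    print('at',o['eef_pos'].round(3),'ang',a.round(1),'dpos',(d/.3).round(3),'yaw',y,'t',o['clock'])
E
python3 - <<'E'
from h import *
c=dict(np.load('top1.npz'))
q=[np.array(ray(c,375+u/5,165+v/5,.028)[:2]) for u,v in [(62,130),(155,470),(412,405),(318,70)]]
for p in q: print(p.round(3))
print('widths',[np.linalg.norm(q[i]-q[(i+1)%4]).round(3) for i in range(4)])
m=(q[0]+q[1])/2; b=(q[2]+q[3])/2; y=(m-b)/np.linalg.norm(m-b); print('mouth',m,'+y',y,np.degrees(np.arctan2(y[1],y[0])),'x dir',(y[1],-y[0]),'centre',m-.06*y)
go([.478,.271],.10,105)
E
```

```text
[ 0.654 -0.162]
[ 0.498 -0.202]
[ 0.528 -0.319]
[ 0.682 -0.28 ]
widths [np.float64(0.161), np.float64(0.121), np.float64(0.159), np.float64(0.121)]
mouth [ 0.57578403 -0.18225369] +y [-0.23819227  0.97121802] 103.77987137557102 x dir (np.float64(0.9712180193522736), np.float64(0.23819227293396164)) centre [ 0.59007556 -0.24052677]
at [0.119 0.485 0.23 ] ang 166.3 dpos [-1.333 -0.408  0.436] yaw 1.3613413041726383 t 0.1
```

Emit:
jog_arm --deltas '[{"delta_pos": [-0.95,-0.3,0.2],"yaw": 1,"fingers": 0},{"delta_pos": [-0.95,-0.3,0.2],"yaw": 1,"fingers": 0},{"delta_pos": [-0.95,-0.3,0.2],"yaw": 1,"fingers": 0},{"delta_pos": [-0.95,-0.3,0.2],"yaw": 1,"fingers": 0},{"delta_pos": [-0.95,-0.3,0.2],"yaw": 1,"fingers": 0},{"delta_pos": [-0.95,-0.3,0.2],"yaw": 1,"fingers": 0},{"delta_pos": [-0.95,-0.3,0.2],"yaw": 1,"fingers": 0},{"delta_pos": [-0.95,-0.3,0.2],"yaw": 1,"fingers": 0}]'

```text
clock: 0.9
eef_pos: [0.3748, 0.3293, 0.1704]
tool_rot: [0.492, 0.871, -0.001, -0.001]
ft_force: [0.6, -0.1, 0.2]
grip_width: -0.0003
grasp_force: 0.0
```

```bash
python3 -c "
from h import *
go([.477,.271],.05,106.5)"
```

```text
at [0.375 0.329 0.17 ] ang 121.1 dpos [-0.342  0.192  0.401] yaw 0.3239435619752587 t 0.9
```

Emit:
jog_arm --deltas '[{"delta_pos": [-0.34,0.19,0.3],"yaw": 0.32,"fingers": 0},{"delta_pos": [-0.34,0.19,0.3],"yaw": 0.32,"fingers": 0},{"delta_pos": [-0.34,0.19,0.3],"yaw": 0.32,"fingers": 0},{"delta_pos": [-0.34,0.19,0.3],"yaw": 0.32,"fingers": 0},{"delta_pos": [-0.34,0.19,0.3],"yaw": 0.32,"fingers": 0}]'

```text
clock: 1.4
eef_pos: [0.4745, 0.2735, 0.0805]
tool_rot: [0.595, 0.803, -0.001, -0.001]
ft_force: [0.2, -0.2, -0.7]
grip_width: 0.0
grasp_force: 0.0
```

```bash
python3 -c "
from h import *
go([.477,.271],.007,106.5)
c=cam('scene'); save(c,'scene2.png')"
```

```text
at [0.475 0.274 0.081] ang 106.9 dpos [-0.01   0.006  0.245] yaw 0.009270375130152943 t 1.4
```

View pics/scene2.png

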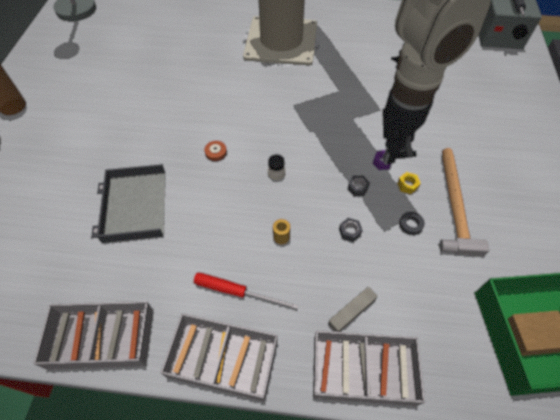

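The shut fingers hover at about (393,158), above the gap behind nut B at (358,185). I'll lower them there.

Emit:
jog_arm --deltas '[{"delta_pos": [-0.005,0.005,0.12],"yaw": 0,"fingers": 0},{"delta_pos": [-0.005,0.005,0.2],"yaw": 0,"fingers": 0},{"delta_pos": [-0.005,0.005,0.243],"yaw": 0,"fingers": 0},{"delta_pos": [-0.005,0.005,0.243],"yaw": 0,"fingers": 0},{"delta_pos": [-0.005,0.005,0.243],"yaw": 0,"fingers": 0}]'

```text
clock: 1.95
eef_pos: [0.478, 0.2732, 0.0098]
tool_rot: [0.595, 0.804, 0.001, 0.0]
ft_force: [-0.6, 0.1, -0.0]
grip_width: -0.0
grasp_force: 0.0
```

```bash
python3 -c "
from h import *
d=np.array([.139,-.469]);d/=np.linalg.norm(d)
print(d);go(np.array([.63,-.246])-.0315*d,.007,106.5)"
```

```text
[ 0.28415793 -0.95877749]
at [0.478 0.273 0.01 ] ang 107.0 dpos [-1.698 -0.019  0.008] yaw 0.010014725817654835 t 1.95
```

Emit:
jog_arm --deltas '[{"delta_pos": [-0.03,0,0.005],"yaw": 0,"fingers": 0},{"delta_pos": [-0.055,0,0.005],"yaw": 0,"fingers": 0},{"delta_pos": [-0.09,-0.001,0.005],"yaw": 0,"fingers": 0},{"delta_pos": [-0.13,-0.001,0.005],"yaw": 0,"fingers": 0},{"delta_pos": [-0.18,-0.002,0.005],"yaw": 0,"fingers": 0},{"delta_pos": [-0.23,-0.002,0.005],"yaw": 0,"fingers": 0},{"delta_pos": [-0.28,-0.003,0.005],"yaw": 0,"fingers": 0},{"delta_pos": [-0.33,-0.003,0.005],"yaw": 0,"fingers": 0},{"delta_pos": [-0.37,-0.004,0.005],"yaw": 0,"fingers": 0},{"delta_pos": [-0.4,-0.004,0.005],"yaw": 0,"fingers": 0},{"delta_pos": [-0.42,-0.005,0.005],"yaw": 0,"fingers": 0},{"delta_pos": [-0.43,-0.005,0.005],"yaw": 0,"fingers": 0}]'

```text
clock: 3.15
eef_pos: [0.5138, 0.1475, 0.0068]
tool_rot: [0.596, 0.803, -0.0, -0.0]
ft_force: [-0.4, 1.0, 1.5]
grip_width: -0.0001
grasp_force: 0.6
```

```bash
cat >> h.py <<'E'
def objs(zlo=.012,zhi=.03):
    c=cam('scene'); P=cloud(c); z=P[...,2]; im=c['image'].astype(int)
    dark=(im.max(2)<110)
    m=((z>zlo)&(z<zhi)&dark&(P[...,0]>.38)&(P[...,0]<.7)&(P[...,1]<.4)&(P[...,1]>-.36)).astype(np.uint8)
    n,l,s,ce=cv2.connectedComponentsWithStats(m)
    for i in range(1,n):
        if s[i,4]>40: q=P[l==i]; print(ce[i].round(0),s[i,4],'mid',((q.min(0)+q.max(0))/2).round(3)[:2],'ext',np.ptp(q,0).round(3))
    return c
E
python3 -c "
from h import *
c=objs(); save(c,'s3.png')
d=np.array([.139,-.469]);d/=np.linalg.norm(d)
go(np.array([.63,-.246])-.0315*d,.007,106.5)"
```

```text
[381. 164.] 45 mid [0.429 0.276] ext [0.017 0.036 0.01 ]
[122. 205.] 921 mid [ 0.593 -0.244] ext [0.191 0.157 0.018]
[277. 172.] 72 mid [0.484 0.045] ext [0.017 0.033 0.017]
[309. 184.] 278 mid [0.507 0.126] ext [0.049 0.061 0.017]
[412. 222.] 256 mid [0.573 0.333] ext [0.047 0.047 0.009]
[350. 228.] 240 mid [0.605 0.21 ] ext [0.044 0.043 0.012]
[281. 238.] 75 mid [0.645 0.073] ext [0.011 0.032 0.017]
at [0.514 0.147 0.007] ang 106.8 dpos [-1.262 -0.009  0.   ] yaw 0.007380601652667135 t 3.2
```

View pics/s3.png

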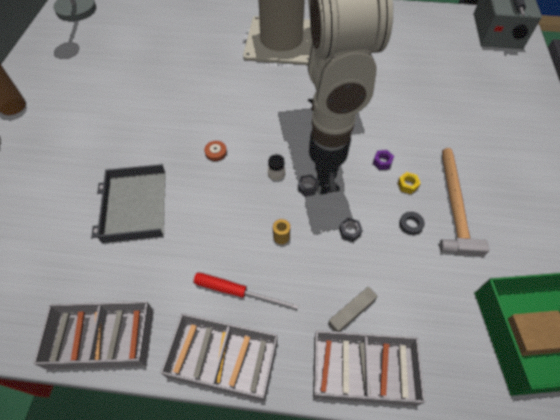

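Nut B is now at about (308,184), just ahead of the fingers at (325,185). It looks slightly off the push line toward the robot, so I'll check the offset.

```bash
python3 -c "
from h import *
c=cam('scene');im=c['image']
p=ray(c,308,183,.022);print(p)
go(p[:2],.007)
cv2.imwrite('pics/c4.png',cv2.resize(im[140:230,250:370,::-1],None,fx=5,fy=5,interpolation=cv2.INTER_CUBIC))"
```

```text
[0.50784638 0.11628422 0.022     ]
at [0.514 0.148 0.007] ang 106.8 dpos [-0.094 -0.049 -0.001] yaw None t 3.25
```

View pics/c4.png

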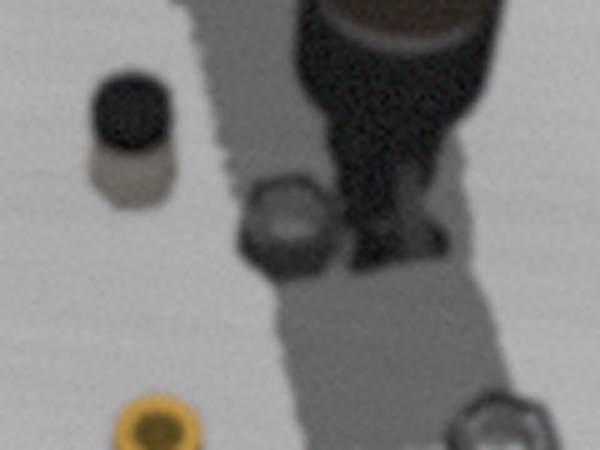

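The nut slipped about 14 mm sideways from the finger centre. I'll back off, get behind it again and push in shorter stretches.

Emit:
jog_arm --deltas '[{"delta_pos": [0.06,0,0],"yaw": 0,"fingers": 0},{"delta_pos": [0.06,-0.03,0],"yaw": -0.04,"fingers": 0},{"delta_pos": [0.06,-0.064,0],"yaw": -0.04,"fingers": 0},{"delta_pos": [0.06,-0.064,0],"yaw": -0.04,"fingers": 0},{"delta_pos": [0.06,-0.064,0],"yaw": -0.04,"fingers": 0}]'

```text
clock: 3.75
eef_pos: [0.4899, 0.1596, 0.0069]
tool_rot: [0.583, 0.812, -0.0, 0.0]
ft_force: [0.8, 0.3, 0.2]
grip_width: -0.0
grasp_force: 0.0
```

```bash
python3 -c "
from h import *
go([.508,.116],.007);go([.63,-.246],.007,108.6)"
```

```text
at [0.49  0.16  0.007] ang 108.6 dpos [-0.157  0.011 -0.   ] yaw None t 3.75
at [0.49  0.16  0.007] ang 108.6 dpos [-1.43  0.01 -0.  ] yaw 0.0009379562036915306 t 3.75
```

Emit:
jog_arm --deltas '[{"delta_pos": [-0.025,0,0],"yaw": 0,"fingers": 0},{"delta_pos": [-0.05,0,0],"yaw": 0,"fingers": 0},{"delta_pos": [-0.08,0,0],"yaw": 0,"fingers": 0},{"delta_pos": [-0.115,0,0],"yaw": 0,"fingers": 0},{"delta_pos": [-0.155,0,0],"yaw": 0,"fingers": 0},{"delta_pos": [-0.2,0,0],"yaw": 0,"fingers": 0},{"delta_pos": [-0.245,0,0],"yaw": 0,"fingers": 0},{"delta_pos": [-0.285,0,0],"yaw": 0,"fingers": 0},{"delta_pos": [-0.32,0,0],"yaw": 0,"fingers": 0},{"delta_pos": [-0.345,0,0],"yaw": 0,"fingers": 0},{"delta_pos": [-0.36,0,0],"yaw": 0,"fingers": 0},{"delta_pos": [-0.365,0,0],"yaw": 0,"fingers": 0}]'

```text
clock: 4.95
eef_pos: [0.5252, 0.0556, 0.0068]
tool_rot: [0.583, 0.812, -0.0, -0.0]
ft_force: [0.0, 1.7, 1.2]
grip_width: -0.0003
grasp_force: 0.7
```

```bash
cat >> h.py <<'E'
def nut(prior,w=.06):
    """nut centre from the top-face points of the depth image (z 18..26 mm) near prior, outside the finger"""
    o=bot.get_obs()['eef_pos']; out=[]
    for n in('scene','top'):
        c=cam(n); P=cloud(c); z=P[...,2]
        m=(z>.018)&(z<.026)&(np.hypot(P[...,0]-prior[0],P[...,1]-prior[1])<w)&(np.hypot(P[...,0]-o[0],P[...,1]-o[1])>.016)
        m=cv2.morphologyEx(m.astype(np.uint8),cv2.MORPH_CLOSE,np.ones((3,3)))
        k,l,s,ce=cv2.connectedComponentsWithStats(m)
        for i in range(1,k):
            if s[i,4]>60:
                cn=cv2.findContours((l==i).astype(np.uint8),cv2.RETR_EXTERNAL,cv2.CHAIN_APPROX_NONE)[0][0]
                (u,v),r=cv2.minEnclosingCircle(cn); print(n,(round(u),round(v)),round(r,1),s[i,4],ray(c,u,v,.022).round(3))
        yield c
E
python3 -c "
from h import *
cs=list(nut([.537,.03]))
go([.63,-.246],.007,108.6)"
```

```text
scene (263, 190) 10.0 201 [0.537 0.023 0.022]
at [0.525 0.056 0.007] ang 108.7 dpos [-1.065  0.01  -0.   ] yaw 0.0012218819270812117 t 5.05
```

The nut is centred on the fingers, at (.537,.023). I'll continue.

Emit:
jog_arm --deltas '[{"delta_pos": [-0.025,0,0],"yaw": 0,"fingers": 0},{"delta_pos": [-0.055,0,0],"yaw": 0,"fingers": 0},{"delta_pos": [-0.09,0,0],"yaw": 0,"fingers": 0},{"delta_pos": [-0.13,0.001,0],"yaw": 0,"fingers": 0},{"delta_pos": [-0.175,0.001,0],"yaw": 0,"fingers": 0},{"delta_pos": [-0.22,0.002,0],"yaw": 0,"fingers": 0},{"delta_pos": [-0.265,0.002,0],"yaw": 0,"fingers": 0},{"delta_pos": [-0.31,0.003,0],"yaw": 0,"fingers": 0},{"delta_pos": [-0.35,0.003,0],"yaw": 0,"fingers": 0},{"delta_pos": [-0.38,0.004,0],"yaw": 0,"fingers": 0},{"delta_pos": [-0.4,0.004,0],"yaw": 0,"fingers": 0},{"delta_pos": [-0.41,0.004,0],"yaw": 0,"fingers": 0}]'

```text
clock: 6.25
eef_pos: [0.5659, -0.0607, 0.0069]
tool_rot: [0.583, 0.812, 0.0, -0.0]
ft_force: [0.1, 0.6, 0.3]
grip_width: 0.0
grasp_force: 0.3
```

```bash
python3 -c "
from h import *
cs=list(nut([.577,-.09]))
go([.63,-.246],.007,108.6)"
```

```text
scene (205, 198) 9.8 192 [ 0.572 -0.095  0.022]
at [ 0.566 -0.06   0.007] ang 108.6 dpos [-0.655  0.005 -0.   ] yaw 0.0010302480475148615 t 6.35
```

Emit:
jog_arm --deltas '[{"delta_pos": [0.03,-0.015,0],"yaw": 0,"fingers": 0},{"delta_pos": [0.03,-0.03,0],"yaw": 0,"fingers": 0},{"delta_pos": [0.01,-0.03,0],"yaw": 0,"fingers": 0},{"delta_pos": [-0.02,-0.03,0],"yaw": 0,"fingers": 0},{"delta_pos": [-0.055,-0.029,0],"yaw": 0,"fingers": 0},{"delta_pos": [-0.095,-0.027,0],"yaw": 0,"fingers": 0},{"delta_pos": [-0.135,-0.025,0],"yaw": 0,"fingers": 0},{"delta_pos": [-0.175,-0.023,0],"yaw": 0,"fingers": 0},{"delta_pos": [-0.21,-0.021,0],"yaw": 0,"fingers": 0},{"delta_pos": [-0.235,-0.019,0],"yaw": 0,"fingers": 0},{"delta_pos": [-0.25,-0.018,0],"yaw": 0,"fingers": 0},{"delta_pos": [-0.255,-0.018,0],"yaw": 0,"fingers": 0}]'

```text
clock: 7.55
eef_pos: [0.5852, -0.1348, 0.0068]
tool_rot: [0.583, 0.812, 0.0, -0.0]
ft_force: [-0.9, 2.5, 1.2]
grip_width: 0.0001
grasp_force: 0.8
```

```bash
python3 -c "
from h import *
cs=list(nut([.594,-.165]))
go([.63,-.246],.007,108.6)"
```

```text
scene (168, 204) 9.7 157 [ 0.594 -0.168  0.022]
at [ 0.585 -0.135  0.007] ang 108.7 dpos [-0.4    0.023 -0.001] yaw 0.0011800768462611208 t 7.65
```

Emit:
jog_arm --deltas '[{"delta_pos": [-0.015,0.001,0],"yaw": 0,"fingers": 0},{"delta_pos": [-0.035,0.003,0],"yaw": 0,"fingers": 0},{"delta_pos": [-0.065,0.006,0],"yaw": 0,"fingers": 0},{"delta_pos": [-0.1,0.009,0],"yaw": 0,"fingers": 0},{"delta_pos": [-0.14,0.013,0],"yaw": 0,"fingers": 0},{"delta_pos": [-0.18,0.017,0],"yaw": 0,"fingers": 0},{"delta_pos": [-0.215,0.02,0],"yaw": 0,"fingers": 0},{"delta_pos": [-0.245,0.023,0],"yaw": 0,"fingers": 0},{"delta_pos": [-0.265,0.024,0],"yaw": 0,"fingers": 0},{"delta_pos": [-0.275,0.025,0],"yaw": 0,"fingers": 0},{"delta_pos": [-0.28,0.025,0],"yaw": 0,"fingers": 0}]'

```text
clock: 8.75
eef_pos: [0.619, -0.2117, 0.0069]
tool_rot: [0.583, 0.812, 0.0, -0.0]
ft_force: [-0.8, 0.3, 0.3]
grip_width: -0.0003
grasp_force: 0.4
```

```bash
cat >> h.py <<'E'
def bayxy(p): d=np.array(p)-[.590,-.2405]; return np.array([d@[.971,.238],d@[-.238,.971]]).round(4)
E
python3 -c "
from h import *
cs=list(nut([.62,-.25],.04)); print(bayxy(bot.get_obs()['eef_pos'][:2]))
go([.623,.254],.1,66.5)"
```

```text
scene (127, 214) 9.7 118 [ 0.63  -0.244  0.022]
[0.0351 0.0212]
at [ 0.619 -0.212  0.007] ang 108.7 dpos [ 1.466  0.509 -0.311] yaw 0.9371025735121388 t 8.85
```

Nut B is inside at bay coordinates (38,−13) mm. I'll retreat and go round to nut A.

Emit:
jog_arm --deltas '[{"delta_pos": [0.06,0,0],"yaw": 0,"fingers": 0},{"delta_pos": [0.1,0,-0.12],"yaw": 0,"fingers": 0},{"delta_pos": [0.12,0,-0.28],"yaw": 0,"fingers": 0},{"delta_pos": [0.25,0.1,-0.32],"yaw": 0.15,"fingers": 0},{"delta_pos": [0.4,0.15,-0.32],"yaw": 0.3,"fingers": 0},{"delta_pos": [0.55,0.2,-0.32],"yaw": 0.45,"fingers": 0},{"delta_pos": [0.7,0.25,-0.32],"yaw": 0.6,"fingers": 0},{"delta_pos": [0.85,0.3,-0.32],"yaw": 0.75,"fingers": 0},{"delta_pos": [0.98,0.35,-0.32],"yaw": 0.9,"fingers": 0},{"delta_pos": [0.98,0.35,-0.32],"yaw": 0.9,"fingers": 0}]'

```text
clock: 9.85
eef_pos: [0.6241, 0.1068, 0.1031]
tool_rot: [0.826, 0.563, 0.001, -0.0]
ft_force: [0.0, -1.1, 0.5]
grip_width: -0.0001
grasp_force: 0.0
```

```bash
python3 -c "
from h import *
go([.6245,.2536],.06,66)"
```

```text
at [0.624 0.107 0.103] ang 68.5 dpos [ 0.456 -0.178  0.145] yaw 0.0566217378716298 t 9.85
```

Emit:
jog_arm --deltas '[{"delta_pos": [0.15,-0.06,0],"yaw": 0.05,"fingers": 0},{"delta_pos": [0.3,-0.12,0],"yaw": 0.05,"fingers": 0},{"delta_pos": [0.456,-0.178,0],"yaw": 0.055,"fingers": 0},{"delta_pos": [0.456,-0.178,0.1],"yaw": 0.055,"fingers": 0},{"delta_pos": [0.456,-0.178,0.145],"yaw": 0.055,"fingers": 0},{"delta_pos": [0.456,-0.178,0.145],"yaw": 0.055,"fingers": 0}]'

```text
clock: 10.45
eef_pos: [0.6231, 0.2455, 0.0559]
tool_rot: [0.84, 0.542, -0.004, -0.0]
ft_force: [-1.9, -0.5, -0.5]
grip_width: -0.0002
grasp_force: 0.0
```

```bash
python3 -c "
from h import *
cs=list(nut([.604,.208],.04)); save(cs[1],'t5.png')
go([.6245,.2536],.007,66)"
```

```text
scene (351, 226) 11.5 242 [0.605 0.21  0.022]
top (228, 213) 9.7 182 [0.603 0.209 0.022]
at [0.626 0.246 0.059] ang 65.6 dpos [ 0.023 -0.014  0.174] yaw -0.009186022679602956 t 10.55
```

View pics/t5.png

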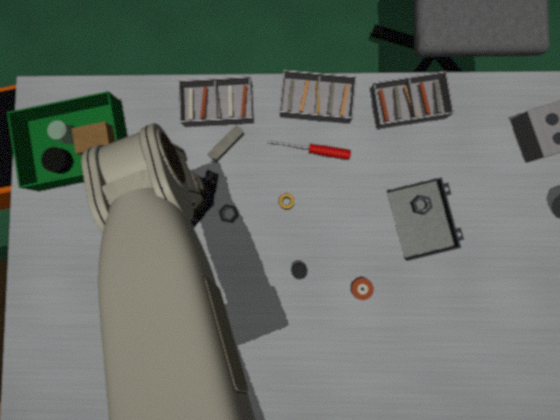

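Nut B lies in the bay at (421,204). The fingers stand behind nut A at (229,213). I'll lower them.

Emit:
jog_arm --deltas '[{"delta_pos": [0.03,-0.014,0],"yaw": 0,"fingers": 0},{"delta_pos": [0.03,-0.014,0.1],"yaw": 0,"fingers": 0},{"delta_pos": [0.03,-0.014,0.172],"yaw": 0,"fingers": 0},{"delta_pos": [0.03,-0.014,0.172],"yaw": 0,"fingers": 0},{"delta_pos": [0.03,-0.014,0.172],"yaw": 0,"fingers": 0}]'

```text
clock: 11.05
eef_pos: [0.6262, 0.2573, 0.0088]
tool_rot: [0.84, 0.542, 0.0, 0.0]
ft_force: [0.7, 1.3, -0.2]
grip_width: -0.0002
grasp_force: 0.0
```

```bash
python3 -c "
from h import *
go([.604,.2095],.007,66);go([.56,.11],.007)"
```

```text
at [0.626 0.257 0.009] ang 65.7 dpos [-0.176 -0.002  0.006] yaw -0.0077212845899895105 t 11.05
at [0.626 0.257 0.009] ang 65.7 dpos [-0.538  0.001  0.006] yaw None t 11.05
```

Emit:
jog_arm --deltas '[{"delta_pos": [-0.03,0,0.005],"yaw": 0,"fingers": 0},{"delta_pos": [-0.06,0,0.005],"yaw": 0,"fingers": 0},{"delta_pos": [-0.09,0,0.005],"yaw": 0,"fingers": 0},{"delta_pos": [-0.125,0,0.005],"yaw": 0,"fingers": 0},{"delta_pos": [-0.165,0,0.005],"yaw": 0,"fingers": 0},{"delta_pos": [-0.21,0,0.005],"yaw": 0,"fingers": 0},{"delta_pos": [-0.255,0,0.005],"yaw": 0,"fingers": 0},{"delta_pos": [-0.295,0,0.005],"yaw": 0,"fingers": 0},{"delta_pos": [-0.33,0,0.005],"yaw": 0,"fingers": 0},{"delta_pos": [-0.36,0,0.005],"yaw": 0,"fingers": 0},{"delta_pos": [-0.375,0,0.005],"yaw": 0,"fingers": 0},{"delta_pos": [-0.38,0,0.005],"yaw": 0,"fingers": 0}]'

```text
clock: 12.25
eef_pos: [0.5785, 0.153, 0.0063]
tool_rot: [0.84, 0.542, -0.0, -0.0]
ft_force: [0.4, 2.2, 0.6]
grip_width: -0.0001
grasp_force: 0.7
```

```bash
python3 -c "
from h import *
cs=list(nut([.566,.12]))
go([.56,.11],.007)"
```

```text
scene (308, 208) 9.6 132 [0.572 0.12  0.022]
top (266, 228) 9.2 98 [0.569 0.12  0.022]
at [0.578 0.153 0.006] ang 65.7 dpos [-0.156  0.004 -0.003] yaw None t 12.35
```

```bash
python3 -c "
from h import *
go([.573,.172],.007,87.5)"
```

```text
at [0.578 0.153 0.006] ang 65.7 dpos [ 0.05  -0.042 -0.003] yaw -0.4851000197515873 t 12.35
```

Emit:
jog_arm --deltas '[{"delta_pos": [0.05,0,-0.003],"yaw": 0,"fingers": 0},{"delta_pos": [0.06,-0.02,-0.003],"yaw": -0.15,"fingers": 0},{"delta_pos": [0.06,-0.042,-0.003],"yaw": -0.33,"fingers": 0},{"delta_pos": [0.05,-0.042,-0.003],"yaw": -0.485,"fingers": 0},{"delta_pos": [0.05,-0.042,-0.003],"yaw": -0.485,"fingers": 0},{"delta_pos": [0.05,-0.042,-0.003],"yaw": -0.485,"fingers": 0}]'

```text
clock: 12.95
eef_pos: [0.5732, 0.1724, 0.0068]
tool_rot: [0.723, 0.691, -0.0, -0.0]
ft_force: [-0.1, -0.2, -0.1]
grip_width: 0.0001
grasp_force: 0.0
```

```bash
python3 -c "
from h import *
cs=list(nut([.57,.12],.04))
go([.57,.12],.007);go([.555,-.26],.007)"
```

```text
scene (309, 208) 11.1 224 [0.572 0.123 0.022]
top (264, 228) 9.6 182 [0.569 0.122 0.022]
at [0.573 0.172 0.007] ang 87.4 dpos [-0.175 -0.004  0.   ] yaw None t 13.05
at [0.573 0.172 0.007] ang 87.4 dpos [-1.442  0.004  0.   ] yaw None t 13.05
```

Emit:
jog_arm --deltas '[{"delta_pos": [-0.03,0,0],"yaw": 0,"fingers": 0},{"delta_pos": [-0.06,0,0],"yaw": 0,"fingers": 0},{"delta_pos": [-0.09,0,0],"yaw": 0,"fingers": 0},{"delta_pos": [-0.125,0,0],"yaw": 0,"fingers": 0},{"delta_pos": [-0.165,0,0],"yaw": 0,"fingers": 0},{"delta_pos": [-0.21,0,0],"yaw": 0,"fingers": 0},{"delta_pos": [-0.255,0,0],"yaw": 0,"fingers": 0},{"delta_pos": [-0.295,0,0],"yaw": 0,"fingers": 0},{"delta_pos": [-0.33,0,0],"yaw": 0,"fingers": 0},{"delta_pos": [-0.36,0,0],"yaw": 0,"fingers": 0},{"delta_pos": [-0.375,0,0],"yaw": 0,"fingers": 0},{"delta_pos": [-0.38,0,0],"yaw": 0,"fingers": 0}]'

```text
clock: 14.25
eef_pos: [0.5684, 0.0579, 0.0072]
tool_rot: [0.723, 0.691, 0.0, -0.0]
ft_force: [0.6, 0.2, -0.6]
grip_width: -0.0
grasp_force: 0.4
```

```bash
cat >> h.py <<'E'
def rel(prior,w=.05):
    list(nut(prior,w)); go([.555,-.26],.007)
E
python3 -c "
from h import *
rel([.567,.025])"
```

```text
scene (262, 207) 10.6 177 [0.58  0.026 0.022]
at [0.568 0.058 0.007] ang 87.5 dpos [-1.062e+00  1.000e-03  1.000e-03] yaw None t 14.35
```

The nut slid 12 mm toward the bush side. Before stepping sideways I'll check how wide the shut fingers are at bush height.

```bash
python3 -c "
from h import *
o=bot.get_obs()['eef_pos']; c=cam('scene'); P=cloud(c).reshape(-1,3)
a=np.radians(87.5); X=np.array([np.cos(a),np.sin(a)]);Y=np.array([np.sin(a),-np.cos(a)])
d=P[:,:2]-o[:2]; u=d@X;v=d@Y
for z in (.028,.036,.044,.052,.06,.075):
    m=(abs(P[:,2]-z)<.004)&(abs(u)<.06)&(abs(v)<.045)
    print(z,m.sum(),'along',np.percentile(u[m],[2,98]).round(3),'lat',np.percentile(v[m],[2,98]).round(3))
"
```

```text
0.028 4 along [-0.027  0.012] lat [-0.004  0.005]
0.036 1 along [0.012 0.012] lat [0.004 0.004]Traceback (most recent call last):
  File "<string>", line 8, in <module>
    print(z,m.sum(),'along',np.percentile(u[m],[2,98]).round(3),'lat',np.percentile(v[m],[2,98]).round(3))
                            ~~~~~~~~~~~~~^^^^^^^^^^^^^
    return _quantile_unchecked(
        a, q, axis, out, overwrite_input, method, keepdims, weights)
    return _ureduce(a,
                    func=_quantile_ureduce_func,
    ...<5 lines>...
                    overwrite_input=overwrite_input,
                    method=method)
    r = func(a, **kwargs)
    result = _quantile(arr,
                       quantiles=q,
    ...<2 lines>...
                       out=out,
                       weights=wgt)
    slices_having_nans = np.isnan(arr[-1, ...])
                                  ~~~^^^^^^^^^
IndexError: index -1 is out of bounds for axis 0 with size 0
```

There are no depth returns on the dark gripper, so I'll avoid the sidestep. Instead I'll back off, turn so the push line runs through the nut, push past the bush and realign there.

Emit:
jog_arm --deltas '[{"delta_pos": [0.053,0.003,0],"yaw": 0,"fingers": 0},{"delta_pos": [0.053,0.003,0],"yaw": -0.16,"fingers": 0},{"delta_pos": [0.053,0.003,0],"yaw": -0.32,"fingers": 0},{"delta_pos": [0.053,0.003,0],"yaw": -0.32,"fingers": 0},{"delta_pos": [0.053,0.003,0],"yaw": -0.32,"fingers": 0}]'

```text
clock: 14.9
eef_pos: [0.5701, 0.0753, 0.0072]
tool_rot: [0.63, 0.776, 0.0, 0.0]
ft_force: [0.5, -0.9, -0.5]
grip_width: -0.0003
grasp_force: 0.0
```

```bash
python3 -c "
from h import *
list(nut([.58,.026],.04));go([.58,.026],.007)"
```

```text
scene (262, 206) 11.0 217 [0.578 0.027 0.022]
at [0.57  0.075 0.007] ang 101.8 dpos [-0.166 -0.001  0.001] yaw None t 15.0
```

Emit:
jog_arm --deltas '[{"delta_pos": [-0.03,0,0],"yaw": 0,"fingers": 0},{"delta_pos": [-0.055,0,0],"yaw": 0,"fingers": 0},{"delta_pos": [-0.08,0,0],"yaw": 0,"fingers": 0},{"delta_pos": [-0.11,0,0],"yaw": 0,"fingers": 0},{"delta_pos": [-0.145,0,0],"yaw": 0,"fingers": 0},{"delta_pos": [-0.18,0,0],"yaw": 0,"fingers": 0},{"delta_pos": [-0.215,0,0],"yaw": 0,"fingers": 0},{"delta_pos": [-0.245,0,0],"yaw": 0,"fingers": 0},{"delta_pos": [-0.265,0,0],"yaw": 0,"fingers": 0},{"delta_pos": [-0.275,0,0],"yaw": 0,"fingers": 0},{"delta_pos": [-0.28,0,0],"yaw": 0,"fingers": 0}]'

```text
clock: 16.1
eef_pos: [0.5874, -0.0081, 0.0072]
tool_rot: [0.63, 0.777, 0.0, -0.0]
ft_force: [0.3, 2.4, 1.0]
grip_width: -0.0003
grasp_force: 0.7
```

```bash
python3 -c "
from h import *
rel([.595,-.04])"
```

```text
scene (228, 210) 10.4 190 [ 0.595 -0.04   0.022]
at [ 0.587 -0.008  0.007] ang 101.9 dpos [-0.799 -0.279  0.001] yaw None t 16.2
```

```bash
python3 -c "
from h import *
go([.603,.007],.007,80)"
```

```text
at [ 0.587 -0.008  0.007] ang 101.9 dpos [0.039 0.061 0.001] yaw 0.4868205128576973 t 16.2
```

Emit:
jog_arm --deltas '[{"delta_pos": [0.05,0,0],"yaw": 0,"fingers": 0},{"delta_pos": [0.055,0.03,0],"yaw": 0.16,"fingers": 0},{"delta_pos": [0.05,0.061,0],"yaw": 0.33,"fingers": 0},{"delta_pos": [0.039,0.061,0],"yaw": 0.487,"fingers": 0},{"delta_pos": [0.039,0.061,0],"yaw": 0.487,"fingers": 0},{"delta_pos": [0.039,0.061,0],"yaw": 0.487,"fingers": 0}]'

```text
clock: 16.8
eef_pos: [0.6023, 0.0082, 0.007]
tool_rot: [0.765, 0.644, -0.0, -0.0]
ft_force: [-0.0, 0.3, -0.2]
grip_width: 0.0
grasp_force: 0.0
```

```bash
python3 -c "
from h import *
list(nut([.595,-.04],.04));go([.595,-.04],.007);go([.556,-.262],.007)"
```

```text
scene (228, 210) 10.3 186 [ 0.594 -0.042  0.022]
at [0.602 0.008 0.007] ang 80.1 dpos [-0.162  0.003  0.   ] yaw None t 16.9
at [0.602 0.008 0.007] ang 80.1 dpos [-0.913  0.002  0.   ] yaw None t 16.9
```

Emit:
jog_arm --deltas '[{"delta_pos": [-0.03,0,0],"yaw": 0,"fingers": 0},{"delta_pos": [-0.06,0,0],"yaw": 0,"fingers": 0},{"delta_pos": [-0.09,0,0],"yaw": 0,"fingers": 0},{"delta_pos": [-0.12,0,0],"yaw": 0,"fingers": 0},{"delta_pos": [-0.16,0,0],"yaw": 0,"fingers": 0},{"delta_pos": [-0.2,0,0],"yaw": 0,"fingers": 0},{"delta_pos": [-0.24,0,0],"yaw": 0,"fingers": 0},{"delta_pos": [-0.28,0,0],"yaw": 0,"fingers": 0},{"delta_pos": [-0.31,0,0],"yaw": 0,"fingers": 0},{"delta_pos": [-0.335,0,0],"yaw": 0,"fingers": 0},{"delta_pos": [-0.345,0,0],"yaw": 0,"fingers": 0},{"delta_pos": [-0.35,0,0],"yaw": 0,"fingers": 0}]'

```text
clock: 18.1
eef_pos: [0.5846, -0.0963, 0.0072]
tool_rot: [0.766, 0.643, 0.0, -0.0]
ft_force: [-0.3, 0.4, 0.2]
grip_width: 0.0001
grasp_force: 0.4
```

```bash
python3 -c "
from h import *
list(nut([.578,-.13]));go([.578,-.13],.007);go([.556,-.262],.007)"
```

```text
at [ 0.585 -0.096  0.007] ang 80.0 dpos [-0.115 -0.002  0.001] yaw None t 18.2
at [ 0.585 -0.096  0.007] ang 80.0 dpos [-0.561  0.002  0.001] yaw None t 18.2
```

```bash
sed -i 's/s\[i,4\]>60/s[i,4]>15/' h.py; python3 -c "
from h import *
list(nut([.578,-.13],.075));objs()" ; python3 -c "
from h import *
c=cam('scene');cv2.imwrite('pics/c6.png',cv2.resize(c['image'][130:270,80:260,::-1],None,fx=4,fy=4,interpolation=cv2.INTER_CUBIC))"
```

```text
[222. 151.] 59 mid [ 0.436 -0.086] ext [0.036 0.019 0.007]
[382. 164.] 41 mid [0.428 0.276] ext [0.018 0.035 0.008]
[122. 205.] 889 mid [ 0.594 -0.245] ext [0.189 0.159 0.018]
[277. 171.] 46 mid [0.483 0.044] ext [0.014 0.032 0.017]
[206. 207.] 45 mid [ 0.587 -0.093] ext [0.026 0.019 0.017]
[129. 214.] 262 mid [ 0.626 -0.241] ext [0.043 0.044 0.013]
[412. 222.] 251 mid [0.574 0.334] ext [0.047 0.046 0.007]
[282. 238.] 70 mid [0.644 0.073] ext [0.012 0.032 0.017]
```

View pics/c6.png

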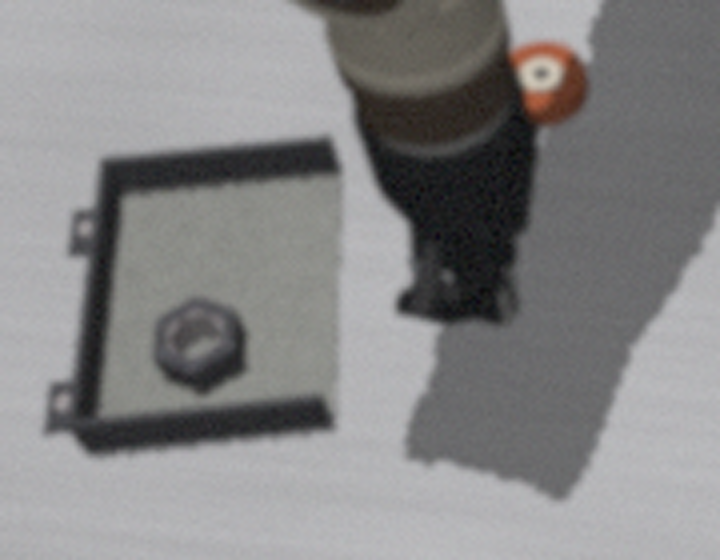

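The crop shows nut B in the bay at (200,345). Nut A is not visible ahead of the fingers, so it has probably slipped to the robot's side behind the gripper at about (450,200). I'll lift clear and look.

Emit:
jog_arm --deltas '[{"delta_pos": [0.02,0.01,0],"yaw": 0,"fingers": 0},{"delta_pos": [0.04,0.02,-0.1],"yaw": 0,"fingers": 0},{"delta_pos": [0.06,0.03,-0.25],"yaw": 0,"fingers": 0},{"delta_pos": [0.2,0.03,-0.3],"yaw": 0,"fingers": 0},{"delta_pos": [0.35,0.03,-0.3],"yaw": 0,"fingers": 0},{"delta_pos": [0.45,0.03,-0.3],"yaw": 0,"fingers": 0},{"delta_pos": [0.45,0.03,-0.3],"yaw": 0,"fingers": 0}]'

```text
clock: 19.1
eef_pos: [0.6178, 0.0402, 0.0976]
tool_rot: [0.764, 0.645, 0.001, -0.0]
ft_force: [-0.1, -0.7, 0.3]
grip_width: -0.0001
grasp_force: 0.0
```

```bash
python3 -c "
from h import *
list(nut([.56,-.12],.09));objs();go([.58,-.1],.1)"
```

```text
scene (193, 195) 10.6 216 [ 0.566 -0.122  0.022]
top (370, 230) 10.0 173 [ 0.564 -0.123  0.022]
[382. 164.] 41 mid [0.428 0.276] ext [0.017 0.036 0.008]
[122. 205.] 898 mid [ 0.594 -0.244] ext [0.19  0.159 0.018]
[193. 197.] 194 mid [ 0.567 -0.122] ext [0.04  0.044 0.012]
[129. 214.] 258 mid [ 0.627 -0.241] ext [0.044 0.045 0.012]
[412. 222.] 253 mid [0.574 0.333] ext [0.047 0.046 0.007]
[282. 238.] 73 mid [0.642 0.074] ext [0.017 0.034 0.017]
at [0.617 0.036 0.097] ang 80.0 dpos [-0.466 -0.042 -0.01 ] yaw None t 19.25
```

Nut A is at (.565,−.1225). I'll come down behind it.

```bash
python3 -c "
from h import *
go([.5685,-.071],.007,86)"
```

```text
at [0.617 0.036 0.097] ang 80.0 dpos [-0.377 -0.097  0.3  ] yaw -0.13251255353644636 t 19.25
```

Emit:
jog_arm --deltas '[{"delta_pos": [-0.15,-0.04,0],"yaw": -0.13,"fingers": 0},{"delta_pos": [-0.28,-0.08,0],"yaw": -0.13,"fingers": 0},{"delta_pos": [-0.37,-0.098,0],"yaw": -0.13,"fingers": 0},{"delta_pos": [-0.37,-0.098,0.05],"yaw": -0.13,"fingers": 0},{"delta_pos": [-0.37,-0.098,0.18],"yaw": -0.13,"fingers": 0},{"delta_pos": [-0.37,-0.098,0.27],"yaw": -0.13,"fingers": 0},{"delta_pos": [-0.37,-0.098,0.299],"yaw": -0.13,"fingers": 0},{"delta_pos": [-0.37,-0.098,0.299],"yaw": -0.13,"fingers": 0},{"delta_pos": [-0.37,-0.098,0.299],"yaw": -0.13,"fingers": 0}]'

```text
clock: 20.15
eef_pos: [0.5696, -0.0696, 0.0086]
tool_rot: [0.733, 0.681, 0.0, 0.001]
ft_force: [0.2, -0.0, -0.0]
grip_width: -0.0001
grasp_force: 0.0
```

```bash
python3 -c "
from h import *
go([.565,-.1225],.007);go([.556,-.262],.007)"
```

```text
at [ 0.57  -0.07   0.009] ang 85.8 dpos [-0.177 -0.002  0.005] yaw None t 20.15
at [ 0.57  -0.07   0.009] ang 85.8 dpos [-0.643  0.002  0.005] yaw None t 20.15
```

Emit:
jog_arm --deltas '[{"delta_pos": [-0.03,0,0.005],"yaw": 0,"fingers": 0},{"delta_pos": [-0.06,0,0.005],"yaw": 0,"fingers": 0},{"delta_pos": [-0.08,0,0.005],"yaw": 0,"fingers": 0},{"delta_pos": [-0.1,0,0.005],"yaw": 0,"fingers": 0},{"delta_pos": [-0.13,0,0.005],"yaw": 0,"fingers": 0},{"delta_pos": [-0.16,0,0.005],"yaw": 0,"fingers": 0},{"delta_pos": [-0.19,0,0.005],"yaw": 0,"fingers": 0},{"delta_pos": [-0.22,0,0.005],"yaw": 0,"fingers": 0},{"delta_pos": [-0.24,0,0.005],"yaw": 0,"fingers": 0},{"delta_pos": [-0.255,0,0.005],"yaw": 0,"fingers": 0},{"delta_pos": [-0.26,0,0.005],"yaw": 0,"fingers": 0}]'

```text
clock: 21.25
eef_pos: [0.5629, -0.1473, 0.0059]
tool_rot: [0.732, 0.681, -0.0, -0.0]
ft_force: [-0.9, 0.6, 0.9]
grip_width: -0.0
grasp_force: 0.6
```

```bash
python3 -c "
from h import *
list(nut([.563,-.18],.045));go([.562,-.18],.007);go([.556,-.262],.007)"
```

```text
scene (166, 195) 9.8 83 [ 0.574 -0.178  0.022]
at [ 0.563 -0.147  0.006] ang 85.8 dpos [-0.109  0.005 -0.004] yaw None t 21.35
at [ 0.563 -0.147  0.006] ang 85.8 dpos [-0.384  0.005 -0.004] yaw None t 21.35
```

```bash
python3 -c "
from h import *
go([.585,-.13],.007,77)"
```

```text
at [ 0.563 -0.147  0.006] ang 85.8 dpos [ 0.062  0.069 -0.004] yaw 0.19605271539403854 t 21.35
```

Emit:
jog_arm --deltas '[{"delta_pos": [0.07,0,-0.004],"yaw": 0,"fingers": 0},{"delta_pos": [0.07,0.03,-0.004],"yaw": 0.1,"fingers": 0},{"delta_pos": [0.065,0.069,-0.004],"yaw": 0.196,"fingers": 0},{"delta_pos": [0.062,0.069,-0.004],"yaw": 0.196,"fingers": 0},{"delta_pos": [0.062,0.069,-0.004],"yaw": 0.196,"fingers": 0}]'

```text
clock: 21.85
eef_pos: [0.5847, -0.1296, 0.0069]
tool_rot: [0.782, 0.623, -0.0, -0.0]
ft_force: [-0.7, 0.1, -0.0]
grip_width: -0.0002
grasp_force: 0.0
```

```bash
python3 -c "
from h import *
list(nut([.57,-.178],.045));go([.574,-.178],.007);go([.556,-.255],.007)"
```

```text
scene (162, 193) 7.2 73 [ 0.57  -0.188  0.022]
at [ 0.584 -0.13   0.007] ang 77.1 dpos [-0.165  0.003 -0.   ] yaw None t 21.95
at [ 0.584 -0.13   0.007] ang 77.1 dpos [-0.428  0.002 -0.   ] yaw None t 21.95
```

Emit:
jog_arm --deltas '[{"delta_pos": [-0.03,0,0],"yaw": 0,"fingers": 0},{"delta_pos": [-0.05,0,0],"yaw": 0,"fingers": 0},{"delta_pos": [-0.07,0,0],"yaw": 0,"fingers": 0},{"delta_pos": [-0.095,0,0],"yaw": 0,"fingers": 0},{"delta_pos": [-0.12,0,0],"yaw": 0,"fingers": 0},{"delta_pos": [-0.145,0,0],"yaw": 0,"fingers": 0},{"delta_pos": [-0.165,0,0],"yaw": 0,"fingers": 0},{"delta_pos": [-0.18,0,0],"yaw": 0,"fingers": 0},{"delta_pos": [-0.185,0,0],"yaw": 0,"fingers": 0}]'

```text
clock: 22.85
eef_pos: [0.5725, -0.1843, 0.0073]
tool_rot: [0.783, 0.622, 0.0, 0.0]
ft_force: [1.0, 2.3, 0.9]
grip_width: 0.0003
grasp_force: 0.5
```

Emit:
jog_arm --deltas '[{"delta_pos": [0.05,0,0],"yaw": 0,"fingers": 0},{"delta_pos": [0.12,0,-0.12],"yaw": 0,"fingers": 0},{"delta_pos": [0.25,0,-0.25],"yaw": 0,"fingers": 0},{"delta_pos": [0.4,0,-0.3],"yaw": 0,"fingers": 0},{"delta_pos": [0.4,0,-0.3],"yaw": 0,"fingers": 0}]'

```text
clock: 23.35
eef_pos: [0.6031, -0.0608, 0.1012]
tool_rot: [0.78, 0.626, 0.004, 0.002]
ft_force: [-0.1, -0.9, 0.3]
grip_width: 0.0001
grasp_force: 0.0
```

```bash
python3 -c "
from h import *
list(nut([.57,-.21],.045));objs();go([.556,-.26],.007,103)"
```

```text
scene (153, 186) 11.0 202 [ 0.556 -0.211  0.022]
[122. 204.] 892 mid [ 0.593 -0.244] ext [0.189 0.158 0.018]
[275. 171.] 55 mid [0.479 0.042] ext [0.021 0.035 0.017]
[153. 188.] 220 mid [ 0.558 -0.211] ext [0.042 0.044 0.013]
[129. 214.] 255 mid [ 0.627 -0.241] ext [0.044 0.043 0.012]
[412. 222.] 251 mid [0.574 0.334] ext [0.046 0.047 0.007]
[282. 238.] 67 mid [0.645 0.074] ext [0.011 0.03  0.017]
at [ 0.599 -0.066  0.097] ang 77.1 dpos [-0.664  0.004  0.3  ] yaw -0.5745026831392402 t 23.5
```

```bash
python3 -c "
from h import *
go([.548,-.161],.007,100)"
```

```text
at [ 0.599 -0.066  0.097] ang 77.1 dpos [-0.348 -0.095  0.3  ] yaw -0.5078360164725736 t 23.5
```

Emit:
jog_arm --deltas '[{"delta_pos": [-0.15,-0.04,0],"yaw": -0.17,"fingers": 0},{"delta_pos": [-0.27,-0.08,0],"yaw": -0.34,"fingers": 0},{"delta_pos": [-0.34,-0.095,0],"yaw": -0.5,"fingers": 0},{"delta_pos": [-0.34,-0.095,0],"yaw": -0.508,"fingers": 0},{"delta_pos": [-0.34,-0.095,0.12],"yaw": -0.508,"fingers": 0},{"delta_pos": [-0.34,-0.095,0.24],"yaw": -0.508,"fingers": 0},{"delta_pos": [-0.34,-0.095,0.297],"yaw": -0.508,"fingers": 0},{"delta_pos": [-0.34,-0.095,0.297],"yaw": -0.508,"fingers": 0},{"delta_pos": [-0.34,-0.095,0.297],"yaw": -0.508,"fingers": 0}]'

```text
clock: 24.4
eef_pos: [0.5485, -0.1596, 0.0076]
tool_rot: [0.644, 0.765, -0.0, -0.001]
ft_force: [0.9, 1.0, -0.3]
grip_width: 0.0002
grasp_force: 0.0
```

```bash
python3 -c "
from h import *
go([.557,-.211],.007)"
```

```text
at [ 0.549 -0.16   0.008] ang 99.8 dpos [-0.174 -0.001  0.002] yaw None t 24.4
```

Contact comes near −0.06, and I'll push about 40 mm past it, to −0.2. Then I'll retreat and look.

Emit:
jog_arm --deltas '[{"delta_pos": [-0.03,0,0],"yaw": 0,"fingers": 0},{"delta_pos": [-0.05,0,0],"yaw": 0,"fingers": 0},{"delta_pos": [-0.07,0,0],"yaw": 0,"fingers": 0},{"delta_pos": [-0.095,0,0],"yaw": 0,"fingers": 0},{"delta_pos": [-0.12,0,0],"yaw": 0,"fingers": 0},{"delta_pos": [-0.145,0,0],"yaw": 0,"fingers": 0},{"delta_pos": [-0.17,0,0],"yaw": 0,"fingers": 0},{"delta_pos": [-0.19,0,0],"yaw": 0,"fingers": 0},{"delta_pos": [-0.2,0,0],"yaw": 0,"fingers": 0},{"delta_pos": [-0.2,0,0],"yaw": 0,"fingers": 0}]'

```text
clock: 25.4
eef_pos: [0.5592, -0.2197, 0.008]
tool_rot: [0.644, 0.765, -0.0, 0.0]
ft_force: [-0.3, -0.4, 0.0]
grip_width: -0.0002
grasp_force: 0.0
```

Emit:
jog_arm --deltas '[{"delta_pos": [0.05,0,0],"yaw": 0,"fingers": 0},{"delta_pos": [0.12,0,-0.12],"yaw": 0,"fingers": 0},{"delta_pos": [0.25,0,-0.25],"yaw": 0,"fingers": 0},{"delta_pos": [0.4,0,-0.4],"yaw": 0,"fingers": 0},{"delta_pos": [0.5,0,-0.45],"yaw": 0,"fingers": 0},{"delta_pos": [0.5,0,-0.45],"yaw": 0,"fingers": 0},{"delta_pos": [0.5,0,-0.45],"yaw": 0,"fingers": 0}]'

```text
clock: 26.1
eef_pos: [0.5335, -0.0694, 0.144]
tool_rot: [0.642, 0.766, 0.0, 0.001]
ft_force: [0.4, 0.6, 0.0]
grip_width: -0.0001
grasp_force: 0.0
```

```bash
python3 -c "
from h import *
print(bayxy([.627,-.242]))
cs=list(nut([.56,-.25],.045));objs()
for p in ([.56,-.25],[.565,-.245]):print(bayxy(p))
im=[cv2.resize(c['image'][a:a+140,b:b+140,::-1],(400,400),interpolation=cv2.INTER_CUBIC) for c,a,b in((cs[0],130,70),(cs[1],150,350))]
cv2.imwrite('pics/end.png',np.hstack(im))"
```

```text
[ 0.0356 -0.0103]
scene (133, 188) 11.1 208 [ 0.566 -0.251  0.022]
[381. 163.] 45 mid [0.429 0.276] ext [0.017 0.036 0.009]
[122. 204.] 915 mid [ 0.593 -0.244] ext [0.191 0.158 0.018]
[276. 171.] 61 mid [0.48  0.043] ext [0.02  0.037 0.018]
[133. 190.] 246 mid [ 0.564 -0.253] ext [0.046 0.045 0.012]
[129. 214.] 267 mid [ 0.626 -0.242] ext [0.044 0.044 0.012]
[412. 222.] 249 mid [0.573 0.334] ext [0.046 0.046 0.008]
[281. 238.] 74 mid [0.644 0.073] ext [0.011 0.032 0.017]
[-0.0314 -0.0021]
[-0.0253  0.0016]
```

View pics/end.png

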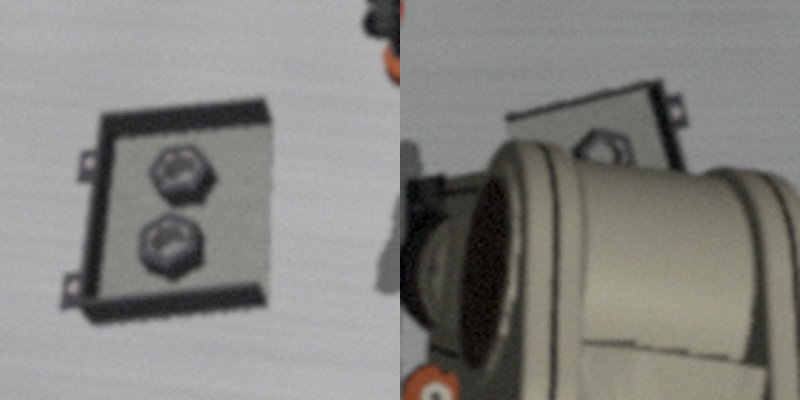

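The picture shows both nuts lying flat and well inside the bay, at (182,175) and (172,245) in the left crop. The bystanders are where they were, and the arm is clear, so I'll hand the job in.

```bash
python3 -c "
from workcell import bot
print(bot.job_done())"
```

```text
the job is handed in; nothing more can be done
None
```

I swept both hexagon nuts into the bay, where they lie flat and wholly inside, with the bystanders I re-measured (collar, bush, jar) unmoved, and handed the job in at about 26 s.

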